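# Gauge a rusk, then hold the chute gate open at its mark

### The job

Gauge the rusk that lies on the height gauge's plate: press the gauge's knob down until the foot sits firmly on the rusk for a moment, then let the gauge spring back up. Then pull the chute's spring-return gate out by its handle until the pointer stands at the mark for that rusk (first mark, nearest the hopper, for the low size, second for the middle size, third for the tall size) and hold it there: the program finishes while still holding the gate open. Leave the rusks, the jar and the ring cutter where they lie.

Things in the scene. Friction and masses are not known exactly. Their poses are not given: they have to be found in the camera images.
- gauge_stem (a joint): how far the gauge's stem is pressed down, m, 0 (up, where its spring returns it) to 0.055. The foot touches a rusk of height h at 0.063 - h: about 0.041 for the low rusk, 0.031 for the middle one, 0.021 for the tall one. Pressing takes about 3 N at the top and 6 N at 0.041, then rises steeply once the foot is on the rusk; 5 to 20 N on the rusk is right.
- gauge_knob_top (a point): centre of the top of the gauge's round black knob (38 mm across, 12 mm thick), 217 mm above the table when up; it moves down with the stem and springs up when let go. Beneath it a 10 mm stem runs through a 36 mm wide grey arm, whose top is 150 mm above the table, to a round foot 20 mm across, whose underside is 142 mm below this point.
- gauge_plate (a point): centre of the gauge's fixed grey plate, at its top surface, 12 mm above the table, straight below the knob. The point's x axis points from here to the gauge's column (24 mm round, 72 mm away, 157 mm tall); the sample rusk lies on the plate under the foot.
- gate_handle (a point): the gate's black upright grip: 14 mm thick along the pull, 30 mm wide across it, rising from 27 to 74 mm above the table; this point is on its centre line, 54 mm above the table. It moves with the gate. The point's +x axis points to the hopper (whose front wall begins 140 mm from the grip when the gate is shut, and is 150 mm high): the gate is pulled out along -x. Below the grip is the flat gate plate, its top 27 mm above the table, between two rails whose tops are 34 mm up.
- gate (a joint): how far the gate is pulled out, m, 0 (shut, where its spring returns it) to 0.11. It takes about 4 N to start and 8 N at 0.1.
- gate_pointer (a point): tip of the thin steel pointer that is fixed to the gate beside the grip, 66 mm to the gate's +y side, 36 mm above the table; level with the grip's centre along the pull. Axes as the grip's.
- mark1 (a point): first mark: the black cross line nearest the hopper on the pale scale strip beside the rail on the pointer's side (strip 66 by 28 mm, marks 4 mm wide). Where the strip is fixed along the rail differs from time to time. Axes as the chute's: +x towards the hopper. It belongs to the low rusk. The pointer is at a mark when both have the same place along the point's x.
- mark2 (a point): second (middle) mark, 22 mm farther out (-x) than the first; belongs to the middle rusk.
- mark3 (a point): third mark, 22 mm farther out than the second; belongs to the tall rusk.
- rusk_low_c (a point): centre of the low rusk, a light brown block 36 by 72 mm and 22 mm high. One of the three rusks lies on the gauge plate, the two others on a 12 mm wooden board to the left.
- rusk_mid_c (a point): centre of the middle rusk, 36 by 72 mm and 32 mm high.
- rusk_tall_c (a point): centre of the tall rusk, 36 by 72 mm and 42 mm high.
- jar_c (a point): centre of a closed glass jar, 72 mm across and 110 mm high, a bystander on the right.
- cutter_c (a point): centre of a steel ring cutter for pastry, 68 mm across and 40 mm high, standing on the table on the right, a bystander.
There are look-alikes about, which are no part of the job. Leave any green or purple look-alike of the part that bears rusk_mid_c alone.

How it is judged:
By the outcome, as a careful person would: the job done as asked, in the order asked, and still so for the second after the job is handed in, while the arm keeps its last pose, push and grip.
It also fails if it takes over 45 s, if anything falls off the work surface, if the arm or the gripper's body presses on something with over 40 N, if the wrist force passes 120 N, or if a joint passes its speed limit or range.

### The arm

A 6-joint arm with a two-finger parallel gripper is mounted at the origin on the work surface. World frame = base frame: x ahead of the robot, y to its left, z up, the work surface at z = 0. Lengths are in m, angles in rad, forces in N, time in s.
With the tool pointing down it reaches from about 0.35 to 1 m from the base axis. Payload 7.1 kg.
Tool frame: the origin (TCP) lies between the finger pads; the fingertips stand 22 mm ahead of it and the grasp point (between the pads) lies 3 mm ahead of it; x points along the fingers, y is the direction in which the jaws open and shut, and the axes are right-handed (so a half turn about x gives the same grasp; the last joint's range is limited). The gripper opens to 85 mm and grips with 20 to 120 N. Pads are 22 mm wide; open, the fingers measure 114 mm over their backs; the gripper's body (76 mm by 85 mm) begins 54 mm behind the grasp point. The pads swing forward as they close: fully open they stand 13 mm farther back than shut.
Start: joints at [-1.281, 0.423, 1.63, -0, 1.089, -0.019], TCP at [0.19, -0.595, 0.253] pointing down, gripper open.
Joint ranges: [-3, 3], [-0.9, 2.11], [0.09, 2.58], [-1.31, 4.45], [0.11, 2.69], [-2.54, 2.54]. Speed limits (rad/s): [2.39, 2.39, 3.01, 3.14, 3.14, 3.14].

### API

Orientations are given as a rotation vector (axis times angle).
In Python, from rig import manip gives the robot as it stands. The module is installed in compiled form; this text tells all that it offers. Calls block until the motion is done:
- manip.move_to(position, orientation): joint-space move of the TCP to a pose.
- manip.servo_line(position, orientation=None, rate=0.15): straight line of the TCP; orientation=None keeps the orientation; rate is the mean speed in m/s.
- manip.set_joints(angles): joint-space move.
- manip.command_gripper(opening, f_grip=None): finger opening in m; f_grip is the grip in N (None keeps the last); returns when the fingers have stopped.
- manip.hold(seconds).
- manip.solve_ik(position, orientation): joint angles nearest the present ones, or None.
- manip.camera(name): name is "scene" or "top" or "wrist"; returns a dict with "image" (400x640x3 uint8, red, green, blue), "fx", "fy", "cx", "cy" (pixels), "cam_to_world" (4x4, takes a point from camera to world coordinates); the wrist camera has in their place "mount" (4x4, takes a point from camera to tool coordinates, whose origin is the TCP and whose axes are the tool frame's). Camera axes: x right, y down, z forward; pixel columns grow to the right and rows downward; lengths in m; the calibration is good to about 2 mm. The wrist camera is an equidistant fisheye: a pixel r from the principal point sees the ray r / f radians off the axis. A picture is of the moment at which its call begins: read the wrist's pose just before it. There is no depth.
A pose or a line that the arm cannot do raises manip.IKError and nothing moves.
- manip.sign_off(): hands the job in, once; it reports no verdict.
Readings, each from a call of its own:
- manip.get_time(): time.
- manip.get_joint_positions(): joint angles.
- manip.get_joint_vel(): joint speeds.
- manip.get_tau(): joint torques, N m.
- manip.get_position(): TCP position.
- manip.get_ee_rot(): TCP orientation.
- manip.get_contact_force(): force on the tool from outside, world axes, zero at the start.
- manip.get_torque(): the same for the moment, N m.
- manip.get_width(): finger opening in m.
Only numpy, scipy, OpenCV 4.12 (cv2) and the standard library are available. Lean on these libraries where they do the work, as an engineer would, in place of code of your own. Each camera call takes 0.05 s, during which the arm holds its last target.

## Working session

There is one attempt and no reset: what is moved stays moved. The work goes in short steps, each a Python script; the robot and the scene stay as the last script left them, time stands still between calls to the robot, and variables do not carry over. Pictures are saved under pics/ and viewed, and the job is handed in when it is done.

```bash
mkdir -p pics
python3 - <<'E'
from rig import manip
import cv2,numpy as np,pickle
d={}
for n in ["scene","top","wrist"]:
    if n=="wrist": print(manip.get_position(),manip.get_ee_rot())
    c=manip.camera(n); d[n]=c
    cv2.imwrite(f"pics/{n}0.png",c["image"][:,:,::-1])
    print(n,{k:np.round(v,4).tolist() for k,v in c.items() if k!="image"})
pickle.dump(d,open("cams0.pkl","wb"))
print(manip.get_time())
E
```

```text
scene {'fx': 439.8541, 'fy': 439.8541, 'cx': 323.6026, 'cy': 201.3458, 'cam_to_world': [[-0.4526, 0.5273, -0.7191, 1.4652], [0.8915, 0.2854, -0.3518, 0.5223], [0.0197, -0.8003, -0.5992, 0.8984], [0.0, 0.0, 0.0, 1.0]]}
top {'fx': 370.9674, 'fy': 370.9674, 'cx': 322.3115, 'cy': 204.0356, 'cam_to_world': [[-0.005, -0.9927, 0.1202, 0.4481], [-0.9999, 0.0034, -0.0137, 0.0948], [0.0132, -0.1202, -0.9927, 1.1275], [0.0, 0.0, 0.0, 1.0]]}
[ 0.18982852 -0.59500001  0.25262854] [ 2.05531184  0.32131905 -2.05573879]
wrist {'fx': 309.7069, 'fy': 309.7069, 'cx': 317.4817, 'cy': 199.0103, 'mount': [[0.0005, -0.3137, 0.9495, -0.1203], [1.0, 0.0002, -0.0005, 0.0004], [-0.0001, 0.9495, 0.3137, -0.0802], [0.0, 0.0, 0.0, 1.0]]}
0.15
```

View pics/scene0.png

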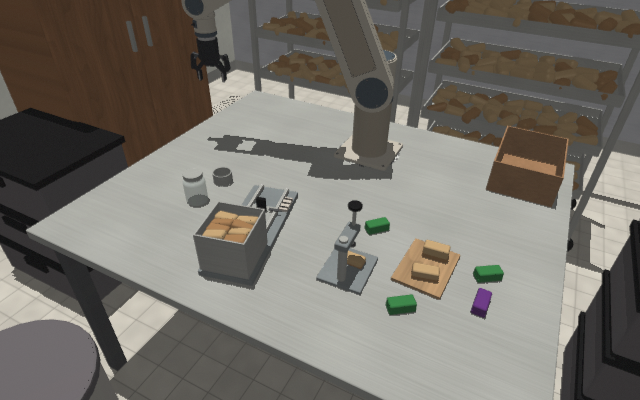

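View pics/top0.png

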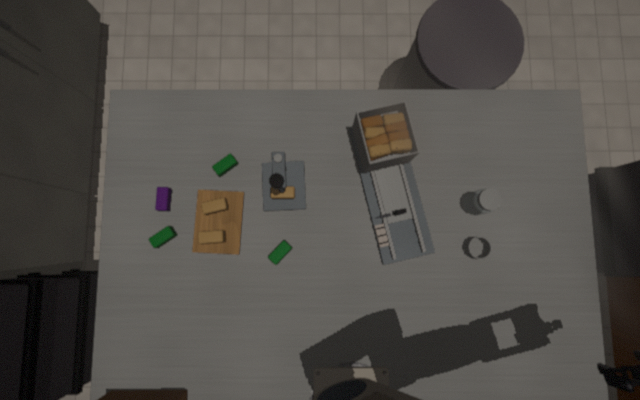

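View pics/wrist0.png

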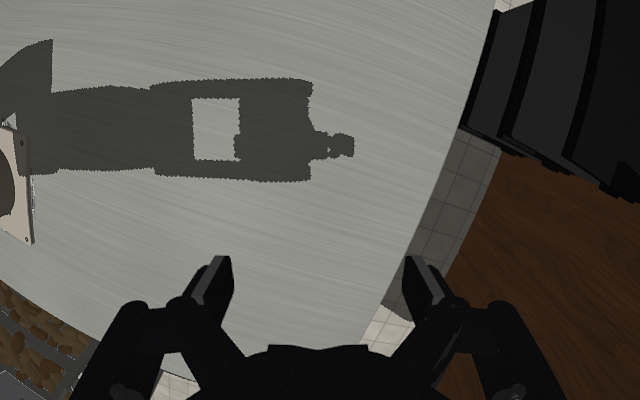

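The top view shows the gauge knob near (277,180), the grip near (399,212), the scale strip near (381,235) and the hopper at (388,135). The green and purple blocks are look-alikes. I'll enlarge both areas.

Run:
```python
import cv2,numpy as np
t=cv2.imread("pics/top0.png");s=cv2.imread("pics/scene0.png")
def c(im,x,y,w,h,k): return cv2.convertScaleAbs(cv2.resize(im[y:y+h,x:x+w],None,fx=k,fy=k,interpolation=cv2.INTER_CUBIC),alpha=1.5)
cv2.imwrite("pics/tchute.png",c(t,350,160,95,110,5.4))
cv2.imwrite("pics/tgauge.png",c(t,185,140,130,120,4.9))
cv2.imwrite("pics/sgauge.png",c(s,310,190,160,120,4.9))
cv2.imwrite("pics/schute.png",c(s,190,170,120,100,5.8))
```

```text
(no output)
```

View pics/tchute.png

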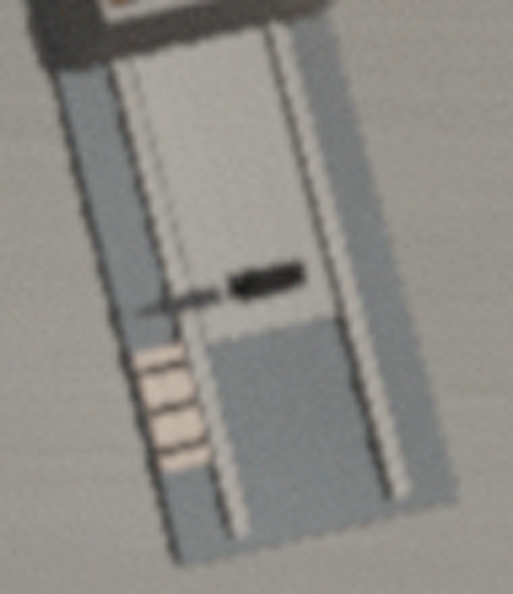

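View pics/tgauge.png

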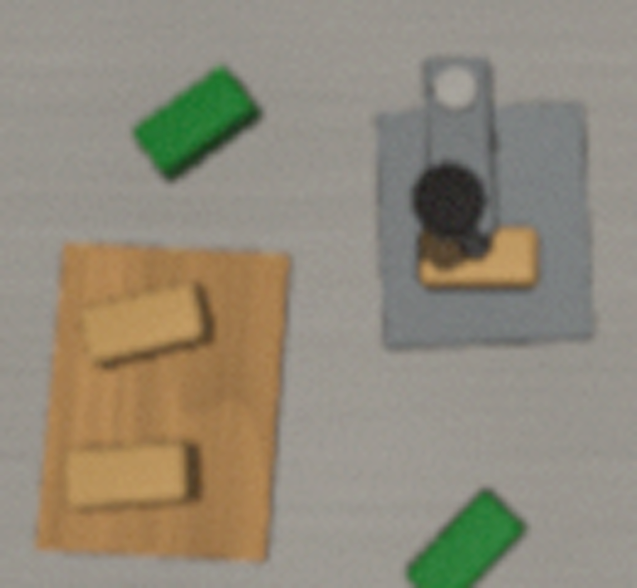

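View pics/sgauge.png

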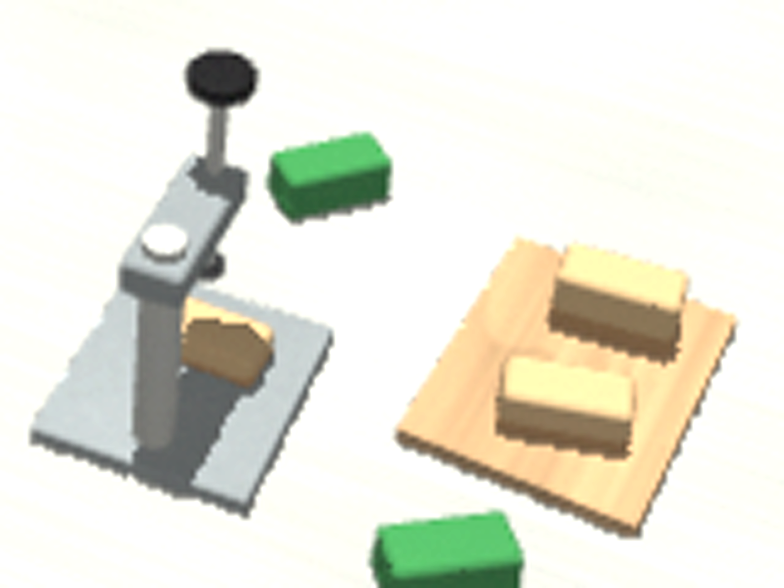

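View pics/schute.png

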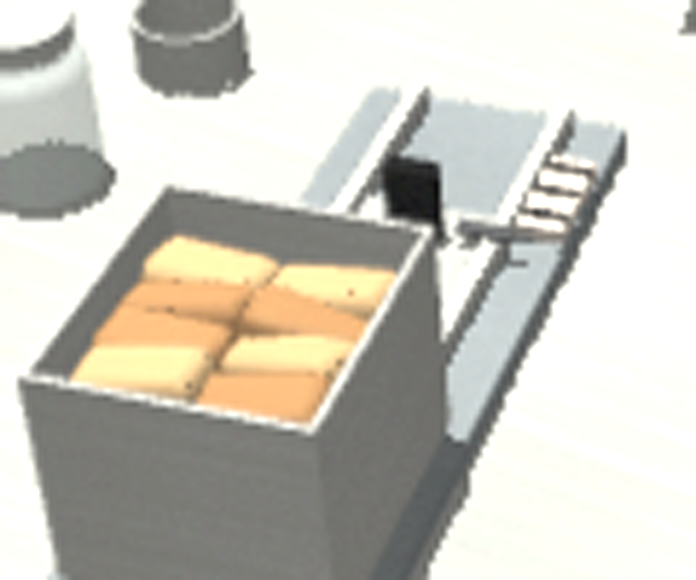

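```bash
cat > h.py <<'E'
import numpy as np,cv2,pickle
from scipy.spatial.transform import Rotation as R
def ray(c,u,v,pose=None):
    x=(np.asarray(u)-c["cx"])/c["fx"];y=(np.asarray(v)-c["cy"])/c["fy"]
    if "mount" in c:
        r=np.hypot(x,y); d=np.array([np.sin(r)*x/max(r,1e-9),np.sin(r)*y/max(r,1e-9),np.cos(r)])
        T=np.eye(4);T[:3,:3]=R.from_rotvec(pose[1]).as_matrix();T[:3,3]=pose[0];T=T@c["mount"]
    else: d=np.array([x,y,1.]);T=c["cam_to_world"]
    return T[:3,3],T[:3,:3]@d
def plane(c,u,v,z,pose=None):
    o,d=ray(c,u,v,pose); return o+d*(z-o[2])/d[2]
def tri(r1,r2):
    (o1,d1),(o2,d2)=r1,r2
    A=np.stack([d1,-d2],1);s=np.linalg.lstsq(A,o2-o1,rcond=None)[0]
    p,q=o1+s[0]*d1,o2+s[1]*d2; return (p+q)/2,np.linalg.norm(p-q)
def blob(im,x0,y0,x1,y1,f):
    roi=im[y0:y1,x0:x1].astype(int); m=f(roi).astype(np.uint8)
    n,l,st,ce=cv2.connectedComponentsWithStats(m)
    return [(st[i,4],ce[i]+[x0,y0],st[i,:4]+[x0,y0,0,0]) for i in np.argsort(-st[1:,4])[:3]+1]
E
python3 - <<'E'
from h import *
d=pickle.load(open("cams0.pkl","rb"));T=d["top"];S=d["scene"]
dark=lambda k:(lambda r:r.max(2)<k)
for nm,c,b,k in [("knobT",T,(265,168,290,195),35),("knobS",S,(345,196,366,214),50),("gripT",T,(388,203,412,220),45),("gripS",S,(250,190,270,214),45)]:
    for x in blob(c["image"],*b,dark(k)): print(nm,x)
E
```

```text
knobT (np.int32(143), array([276.04895105, 180.67832168]), array([270, 174,  13,  15]))
knobT (np.int32(1), array([279., 190.]), array([279, 190,   1,   1]))
knobS (np.int32(116), array([354.89655172, 205.64655172]), array([349, 201,  13,  11]))
gripT (np.int32(42), array([398.78571429, 211.71428571]), array([393, 209,  13,   6]))
gripS (np.int32(93), array([260.86021505, 202.39784946]), array([256, 197,  10,  14]))
```

Run:
```python
from h import *
d=pickle.load(open("cams0.pkl","rb"));T=d["top"];S=d["scene"]
print("knob top z.215",plane(T,276.05,180.7,.216),"scene",plane(S,354.9,205.65,.212),"tri",tri(ray(T,276.05,180.7),ray(S,354.9,205.65)))
print("column",plane(T,185+455/4.9-.4,140+87/4.9-.4,.157))
print("grip T",plane(T,398.8,211.7,.072),"S",plane(S,260.86,202.4,.052),tri(ray(T,398.8,211.7),ray(S,260.86,202.4)))
f=lambda x,y:(350+x/5.4-.4,160+y/5.4-.4)
g=lambda x,y:(190+x/5.8-.4,170+y/5.8-.4)
for a,b in [((162,368),(542,222)),((172,406),(552,196)),((182,446),(566,168))]:
    print("mark",plane(T,*f(*a),.02),tri(ray(T,*f(*a)),ray(S,*g(*b))))
print("pointer tip",plane(T,*f(137,312),.036),"base",plane(T,*f(218,295),.036))
# rails
for p in [(121,66),(240,530),(278,28),(400,495)]: print("rail",plane(T,*f(*p),.034))
print("sep rusk board")
```

```text
knob top z.215 [0.61736659 0.19713411 0.216     ] scene [0.619606   0.19865506 0.212     ] tri (array([0.61824867, 0.19791031, 0.21082624]), np.float64(0.00042107549180363376))
column [0.69163016 0.20063377 0.157     ]
grip T [ 0.5529884  -0.13896105  0.072     ] S [ 0.54968416 -0.14796928  0.052     ] (array([ 0.55488003, -0.14311696,  0.05694058]), np.float64(0.0017699781193754249))
mark [ 0.51015352 -0.09145681  0.02      ] (array([ 0.50994399, -0.09081961,  0.0239216 ]), np.float64(4.8415255296151e-05))
mark [ 0.48914322 -0.09649805  0.02      ] (array([ 0.48917423, -0.09598548,  0.02634327]), np.float64(0.0012633906099607962))
mark [ 0.46712878 -0.10148976  0.02      ] (array([ 0.46711886, -0.1000333 ,  0.03031094]), np.float64(0.0008028773574403174))
pointer tip [ 0.539962   -0.07577278  0.036     ] base [ 0.5491375  -0.12048746  0.036     ]
rail [ 0.67751815 -0.07019998  0.034     ]
rail [ 0.42146272 -0.12937786  0.034     ]
rail [ 0.69892971 -0.15852991  0.034     ]
rail [ 0.43982613 -0.2170974   0.034     ]
sep rusk board
```

Triangulation puts the knob at (0.618, 0.198) with z about 0.211, against a blob mid-height of about 0.212 and a given top of 0.217. The column is 74 mm away (given: 72). The grip is at (0.553, -0.140), the chute axis at about 12.9°, and the predicted pointer tip (0.538, -0.076) agrees with the measured one. Next I'll move above the knob with the fingers closed.

Run:
```python
from rig import manip
from h import *
R0=R.from_rotvec(manip.get_ee_rot()); print(R0.as_matrix().round(3))
Rk=R.from_euler('z',1.281+0.31)*R0
manip.command_gripper(0.0,40)
print(manip.get_time(),manip.get_width())
manip.move_to([.618,.198,.285],Rk.as_rotvec())
pose=(manip.get_position(),manip.get_ee_rot());c=manip.camera("wrist")
pickle.dump((c,pose),open("w1.pkl","wb"))
cv2.imwrite("pics/w1.png",c["image"][:,:,::-1])
print(pose,manip.get_joint_positions(),manip.get_time(),manip.get_contact_force())
```

```text
[[-0.     0.304 -0.953]
 [ 0.001 -0.953 -0.304]
 [-1.    -0.001 -0.   ]]
0.9167 -0.0003062819698513733
(array([0.61821585, 0.19720355, 0.28497355]), array([ 0.96356341,  1.34736477, -0.96538226])) [ 2.90561862e-01  4.26969430e-01  1.54561064e+00 -8.28716541e-05
  1.17025243e+00 -3.72767306e-02] 4.125 [ 0.31571347 -0.33846728 -0.35434036]
```

View pics/w1.png

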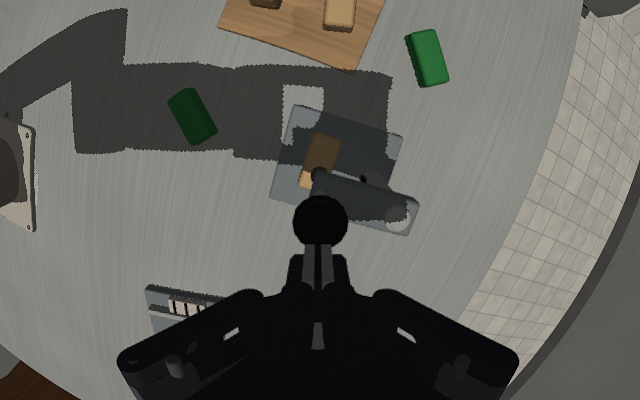

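Seen from the wrist, the knob's disc is centred near (320,222), just ahead of the fingertips. I'll check its position and then press with force monitoring.

Run:
```python
from rig import manip
from h import *
c,p=pickle.load(open("w1.pkl","rb"))
for u,v in [(293,222),(348,222),(320,197),(320,222)]: print(plane(c,u,v,.217,p))
```

```text
[0.60183152 0.1939112  0.217     ]
[0.63615024 0.20558643 0.217     ]
[0.61304807 0.21600791 0.217     ]
[0.61865265 0.19967928 0.217     ]
```

Run:
```python
from rig import manip
from h import *
x,y=.6185,.1985
F=lambda: manip.get_contact_force()[2]
manip.servo_line([x,y,.247],rate=.15)
f0=F();print("f0",f0,manip.get_time())
z=.247;zc=None;log=[]
while z>.225:
    z-=.002;manip.servo_line([x,y,z],rate=.05);f=F()-f0;log.append((round(manip.get_position()[2],4),round(f,2)))
    if f>1.5: break
print(log,manip.get_time())
```

```text
f0 -0.2782123855260006 4.525
[(np.float64(0.2459), np.float64(0.46)), (np.float64(0.2431), np.float64(0.75)), (np.float64(0.2408), np.float64(-0.5)), (np.float64(0.2391), np.float64(1.99))] 5.525
```

Run:
```python
from rig import manip
from h import *
x,y=.6185,.1985
F=lambda: manip.get_contact_force()[2]
z=.223;manip.servo_line([x,y,z],rate=.06);log=[]
done=False
while z>.190:
    s=.239-manip.get_position()[2]
    f=F();log.append((round(s,4),round(f,2)))
    spring=3+3*s/.041
    if f-spring>9: done=True;break
    near=any(abs(s-k)<.0035 for k in(.021,.031,.041)) or f-spring>2
    z-=.001 if near else .0025
    manip.servo_line([x,y,z],rate=.05)
if done: 
    manip.hold(.5);print("hold",F(),manip.get_position())
print(done,log,manip.get_time())
```

```text
hold 19.586578160315593 [0.61847418 0.19848505 0.19795709]
True [(np.float64(0.0158), np.float64(4.31)), (np.float64(0.0182), np.float64(2.98)), (np.float64(0.0193), np.float64(3.52)), (np.float64(0.0204), np.float64(3.41)), (np.float64(0.0215), np.float64(3.88)), (np.float64(0.0225), np.float64(3.55)), (np.float64(0.0236), np.float64(2.94)), (np.float64(0.0246), np.float64(3.76)), (np.float64(0.0271), np.float64(4.63)), (np.float64(0.0296), np.float64(4.14)), (np.float64(0.0305), np.float64(4.1)), (np.float64(0.0315), np.float64(5.29)), (np.float64(0.0326), np.float64(4.91)), (np.float64(0.0336), np.float64(4.83)), (np.float64(0.0345), np.float64(5.67)), (np.float64(0.037), np.float64(4.76)), (np.float64(0.0395), np.float64(4.21)), (np.float64(0.0404), np.float64(4.96)), (np.float64(0.0409), np.float64(8.02)), (np.float64(0.041), np.float64(14.19)), (np.float64(0.041), np.float64(20.52))] 11.4417
```

The foot met the rusk at stem 0.041, so this is the **low** rusk and the target is mark 1. It was held at about 20 N total, roughly 14 N of that on the rusk. Now I'll release and move to a look pose over the chute.

Run:
```python
from rig import manip
from h import *
manip.servo_line([.6185,.1985,.245],rate=.06)
manip.servo_line([.6185,.1985,.30],rate=.2)
a=np.deg2rad(12.9);u=np.array([np.cos(a),np.sin(a),0]);x=np.array([0,0,-1.]);M=np.stack([x,u,np.cross(x,u)],1)
rv=R.from_matrix(M).as_rotvec()
manip.move_to([.553,-.141,.20],rv)
manip.command_gripper(.06)
pose=(manip.get_position(),manip.get_ee_rot());c=manip.camera("wrist")
t=manip.camera("top")
pickle.dump((c,pose),open("w2.pkl","wb"))
cv2.imwrite("pics/w2.png",c["image"][:,:,::-1])
cv2.imwrite("pics/t2.png",cv2.resize(t["image"][140:270,185:445,::-1],None,fx=3,fy=3))
print(pose,manip.get_joint_positions(),manip.get_time(),manip.get_contact_force())
```

```text
(array([ 0.55302312, -0.14094289,  0.20000251]), array([ 1.04168236,  1.30734139, -1.04166114])) [-2.70557350e-01  4.11998240e-01  1.79189755e+00  1.44893819e-05
  9.37674318e-01 -4.95661161e-01] 14.8917 [0.73809488 0.0242469  0.89113353]
```

View pics/w2.png

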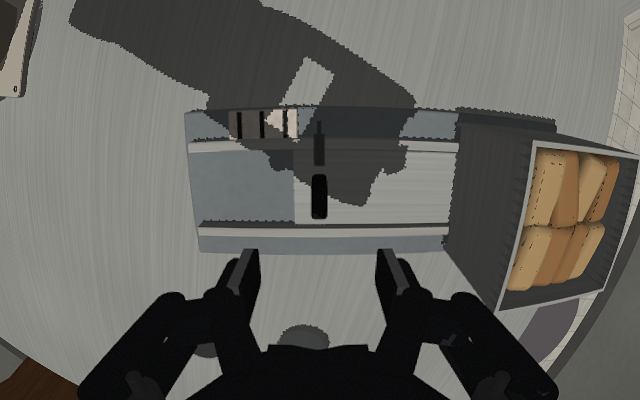

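View pics/t2.png

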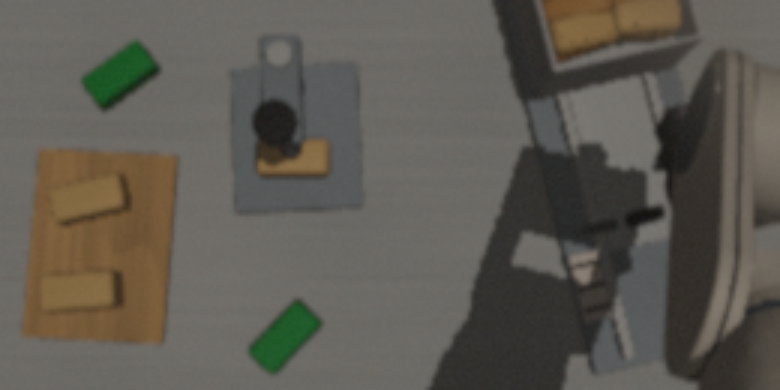

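The wrist view shows the grip at (319,197), the pointer tip at (319,122) and the marks at about x=285, 263 and 240, row 125, with mark 1 nearest the hopper. The top view shows the knob back up. I'll refine the mark positions from an enlarged crop.

Run:
```python
from h import *
c,p=pickle.load(open("w2.pkl","rb"))
im=c["image"]
cv2.imwrite("pics/w2c.png",cv2.convertScaleAbs(cv2.resize(im[95:225,215:345,::-1],None,fx=4.5,fy=4.5),alpha=1.5))
g=im[115:136].astype(int).sum(2)
for v in (118,124,130): print(v,im[v,225:304].sum(1).tolist())
a=np.deg2rad(12.9);u=np.array([np.cos(a),np.sin(a),0]);w=np.array([-u[1],u[0],0]);o=np.array(p[0])
r=lambda q:((q-o)@u*1e3,(q-o)@w*1e3)
for z in(.012,.018,.024):
    for m in(285,262.5,240): print(z,m,np.round(r(plane(c,m,125,z,p)),1))
print("tip",r(plane(c,319.5,122,.036,p)));print("grip",r(plane(c,312,180,.074,p)),r(plane(c,327,180,.074,p)))
for q in [(190,147),(455,147),(205,231),(440,231)]: print("rail",r(plane(c,*q,.034,p)))
```

```text
118 [136, 140, 130, 173, 213, 211, 210, 210, 208, 210, 208, 154, 72, 25, 20, 33, 92, 215, 210, 212, 210, 209, 208, 207, 208, 209, 211, 214, 211, 215, 217, 214, 216, 213, 120, 51, 22, 22, 60, 148, 229, 189, 516, 534, 526, 529, 525, 520, 513, 504, 492, 494, 497, 500, 505, 513, 533, 352, 159, 82, 87, 86, 134, 486, 527, 518, 519, 527, 532, 537, 550, 427, 269, 340, 341, 341, 340, 340, 336]
124 [132, 137, 135, 162, 199, 216, 212, 212, 209, 204, 207, 218, 87, 17, 15, 12, 94, 173, 207, 201, 205, 207, 210, 207, 205, 202, 205, 209, 206, 211, 213, 214, 212, 205, 167, 15, 34, 20, 45, 153, 215, 203, 204, 412, 409, 391, 377, 414, 498, 498, 511, 513, 512, 512, 513, 516, 523, 300, 132, 80, 82, 141, 317, 505, 518, 515, 521, 530, 535, 532, 540, 445, 277, 183, 341, 335, 332, 332, 332]
130 [335, 337, 338, 251, 218, 211, 214, 215, 216, 211, 212, 202, 110, 31, 18, 24, 85, 170, 220, 214, 214, 213, 209, 208, 203, 210, 205, 207, 209, 209, 211, 211, 211, 216, 189, 36, 15, 19, 5, 174, 222, 213, 212, 212, 217, 213, 210, 211, 213, 209, 212, 213, 206, 193, 356, 542, 542, 449, 242, 78, 88, 89, 182, 533, 538, 539, 540, 534, 531, 526, 535, 430, 261, 194, 346, 340, 340, 343, 268]
0.012 285 [-32.6  55.8]
0.012 262.5 [-55.3  56.3]
0.012 240 [-78.5  57.1]
0.018 285 [-31.9  56.3]
0.018 262.5 [-54.2  56.8]
0.018 240 [-77.   57.6]
0.024 285 [-31.3  56.8]
0.024 262.5 [-53.1  57.3]
0.024 240 [-75.5  58. ]
tip (np.float64(1.5038848890079681), np.float64(60.25195725611207))
grip (np.float64(-4.831265110506095), np.float64(15.390409533895143)) (np.float64(7.496524173049501), np.float64(15.395761212147384))
rail (np.float64(-125.83139842883634), np.float64(39.64292907689992))
rail (np.float64(136.36427396347264), np.float64(40.20791492192944))
rail (np.float64(-119.57752604296032), np.float64(-49.987015199900824))
rail (np.float64(130.77959511962663), np.float64(-50.27557967842741))
```

View pics/w2c.png

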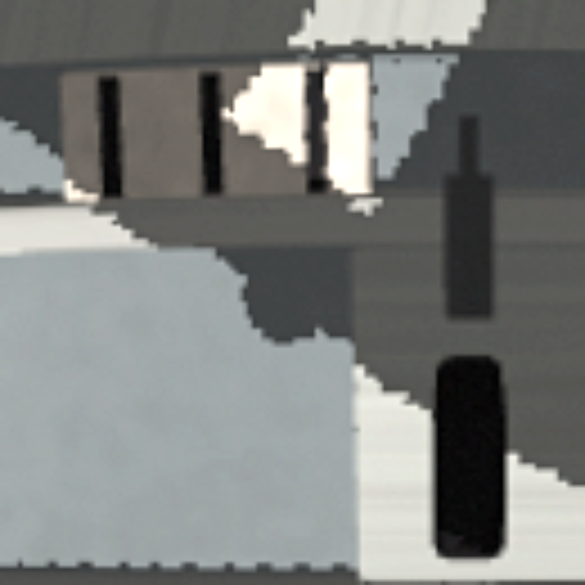

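The marks come out 22 mm apart at z≈0.024, which agrees with the two-view height. Mark 1 is at -31.3 mm and the pointer at +1.5 mm along the pull, so the travel is about 32.8 mm. Now grasp and pull.

```bash
cat >> h.py <<'E'
a=np.deg2rad(12.95);U=np.array([np.cos(a),np.sin(a),0]);W=np.array([-U[1],U[0],0])
E
python3 - <<'E'
from rig import manip
from h import *
o=np.array(manip.get_position()); g=o+.0014*U-.0052*W
g[2]=.10;manip.servo_line(g,rate=.15)
g[2]=.063;manip.servo_line(g,rate=.1)
print(manip.get_contact_force())
manip.command_gripper(0.0,50)
print(manip.get_width(),manip.get_contact_force(),manip.get_position())
q=np.array(manip.get_position());q[2]=.063;np.save("g.npy",q)
manip.servo_line(q-.0328*U,rate=.04)
manip.hold(.2)
pose=(manip.get_position(),manip.get_ee_rot());c=manip.camera("wrist")
pickle.dump((c,pose),open("w3.pkl","wb"))
im=c["image"]
cv2.imwrite("pics/w3.png",im[:,:,::-1])
print(manip.get_width(),manip.get_contact_force(),(np.array(pose[0])-q)@U,manip.get_time())
E
```

```text
[-0.04590627 -0.40476411  0.16467219]
0.013265954641546816 [-2.45037247 -0.82763599  5.97954936] [ 0.55555262 -0.14592113  0.06360835]
0.013391837252021898 [3.33269883 2.8069518  4.01229039] -0.03141396903784377 17.9167
```

View pics/w3.png

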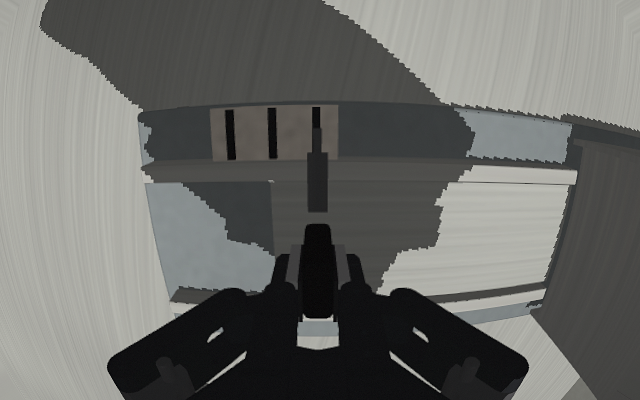

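The grip is held between the pads and the pointer tip (317,128) lies almost on mark 1 (316,115). I'll measure the residual offset.

Run:
```python
from h import *
c,p=pickle.load(open("w3.pkl","rb"))
im=c["image"]
cv2.imwrite("pics/w3c.png",cv2.convertScaleAbs(cv2.resize(im[95:175,270:370,::-1],None,fx=7,fy=7,interpolation=cv2.INTER_NEAREST),alpha=1.8))
for v in (110,114,118,122,126,132,138,144,148): print(v,im[v,304:332].astype(int).sum(1).tolist())
def cen(v,th):
    r=im[v,304:332].astype(float).sum(1); w=np.clip(r.max()*0+th-r,0,None); return 304+(w*np.arange(28)).sum()/w.sum()
def cu(m,v,z): return (plane(c,m,v,z,p)-np.array(p[0]))@U*1e3
m=[cen(v,150) for v in range(111,120)];t=[cen(v,150) for v in range(131,149)]
print(np.mean(m),np.mean(t),"mark",cu(np.mean(m),115,.024),"ptr",cu(np.mean(t),139,.036))
```

```text
110 [272, 275, 275, 278, 280, 281, 284, 292, 91, 39, 48, 42, 39, 43, 49, 28, 240, 289, 281, 278, 277, 273, 273, 268, 271, 270, 268, 268]
114 [275, 277, 274, 274, 275, 277, 281, 291, 87, 30, 42, 38, 45, 41, 35, 31, 236, 289, 275, 275, 270, 265, 264, 262, 260, 264, 261, 263]
118 [266, 268, 269, 270, 274, 274, 277, 276, 78, 34, 49, 45, 42, 46, 34, 29, 233, 285, 272, 268, 264, 260, 261, 260, 260, 265, 265, 266]
122 [258, 264, 262, 265, 266, 268, 268, 268, 81, 36, 36, 41, 41, 40, 41, 31, 227, 282, 273, 270, 269, 268, 266, 266, 270, 269, 273, 276]
126 [259, 261, 261, 262, 264, 264, 269, 264, 108, 50, 41, 34, 38, 38, 36, 30, 220, 275, 266, 264, 263, 260, 262, 264, 265, 267, 265, 269]
132 [261, 261, 262, 262, 259, 258, 262, 256, 98, 103, 108, 105, 108, 106, 103, 105, 98, 165, 238, 271, 267, 265, 265, 268, 266, 268, 272, 272]
138 [266, 264, 268, 265, 265, 266, 268, 262, 97, 99, 109, 105, 107, 107, 104, 105, 98, 166, 235, 270, 267, 263, 266, 264, 268, 266, 265, 268]
144 [264, 263, 262, 262, 263, 265, 268, 259, 94, 87, 100, 109, 102, 109, 106, 104, 95, 195, 281, 274, 275, 272, 275, 275, 274, 271, 269, 269]
148 [260, 260, 260, 262, 262, 262, 267, 261, 99, 81, 99, 105, 108, 102, 101, 98, 96, 193, 287, 278, 277, 280, 281, 281, 281, 279, 275, 275]
315.7237757165333 315.9091649895629 mark -1.0573573177754916 ptr -0.9529651288384445
```

View pics/w3c.png

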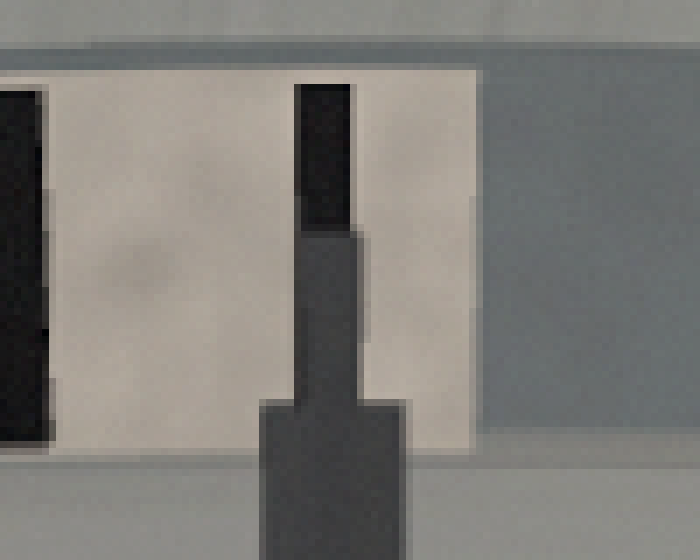

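The pointer is about 0.3 mm short of mark 1's centre. I'll nudge it out by 0.3 mm, check for drift, then take a final look from every camera.

Run:
```python
from rig import manip
from h import *
q=np.load("g.npy")
manip.servo_line(q-.0331*U,rate=.02)
for i in range(2):
    manip.hold(.4)
    p=(manip.get_position(),manip.get_ee_rot());c=manip.camera("wrist");im=c["image"]
    def cen(v,th,bg):
        r=im[v,300:336].astype(float).sum(1);w=np.clip((bg-r)/(bg-th),0,1);return 300+(w*np.arange(36)).sum()/w.sum()
    cu=lambda m,v,z:(plane(c,m,v,z,p)-np.array(p[0]))@U*1e3
    m=np.mean([cen(v,45,255) for v in range(111,124)]);t=np.mean([cen(v,108,255) for v in range(131,149)])
    print(m,t,"mark",cu(m,117,.024),"ptr",cu(t,140,.036),"trav",(np.array(p[0])-q)@U,manip.get_contact_force(),manip.get_width(),manip.get_time())
cv2.imwrite("pics/w4c.png",cv2.convertScaleAbs(cv2.resize(im[95:175,270:370,::-1],None,fx=6,fy=6),alpha=1.8))
cv2.imwrite("pics/s4.png",manip.camera("scene")["image"][:,:,::-1])
```

```text
316.06158597471 316.52857719942915 mark -0.8748921283869953 ptr -0.648925682808501 trav -0.03160977815853732 [4.70462657 3.75759463 3.61223603] 0.013184599926561064 18.6167
316.06643202359305 316.53243516465363 mark -0.8768001733022887 ptr -0.6508305137717569 trav -0.03160534318665043 [3.95085609 4.36713684 2.938558  ] 0.012861156077020253 19.0667
```

View pics/w4c.png

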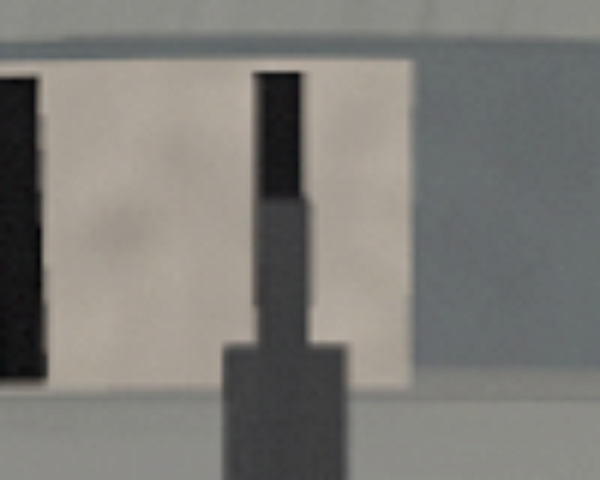

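View pics/s4.png

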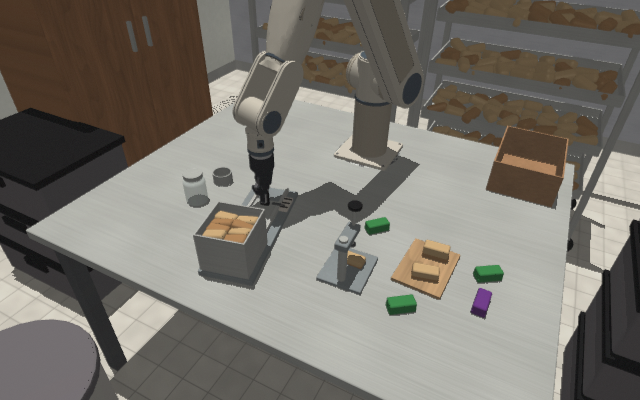

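The pointer is within about 0.2 mm of mark 1 and steady. The scene view shows the knob back up at (355,205), and the rusks, jar and cutter where they were. I'm handing it in.

Run:
```python
from rig import manip
manip.sign_off();print(manip.get_time())
```

```text
the job is handed in; nothing more can be done
the job is handed in; nothing more can be done
```

The rusk on the plate is the low one, and I handed the job in at about 19 s with the gripper still holding the gate open at the first mark.

- **Gauging:** I pressed the knob until the foot met the rusk at stem travel 0.041 m. I held it there for 0.5 s at about 20 N total, roughly 14 N of that on the rusk. After I let go, the knob was back up in later top and scene views.
- **Gate:** The gripper pulled the gate out about 32 mm. In the last wrist images the pointer was about 0.2 mm from the centre of the 4 mm first mark, with no drift over 0.45 s.
- **Bystanders:** The rusks, jar and ring cutter looked unmoved in the last scene view.

One disagreement: I commanded 33.1 mm of pull, but the arm reported 31.6 mm. I put that down to give under the spring load and relied on the images instead.

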